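# Fit the rear axle of a wooden cart, changing grip in the V-block cradle

### The arm

A 6-joint arm with a two-finger parallel gripper is mounted at the origin on the work surface. World frame = base frame: x ahead of the robot, y to its left, z up, the work surface at z = 0. Lengths are in m, angles in rad, forces in N, time in s.
With the tool pointing down it reaches from about 0.35 to 0.975 m from the base axis. Payload 7.1 kg.
Tool frame: the origin (TCP) lies midway between the tips of the shut fingers; the grasp point (between the pads) lies 19 mm behind it; z points along the fingers, x is the direction in which the jaws open and shut, and the axes are right-handed (so a half turn about z gives the same grasp; the last joint's range is limited). The gripper opens to 88 mm and grips with 3 to 60 N. Pads are 20 mm wide; open, the fingers measure 115 mm over their backs; the gripper's body (75 mm by 178 mm) begins 61 mm behind the grasp point.
Start: joints at [1.195, 0.423, 1.63, -0, 1.089, -0.019], TCP at [0.218, 0.586, 0.223] pointing down, gripper open.
Joint ranges: [-3, 3], [-0.9, 2.11], [0.09, 2.58], [-1.31, 4.45], [0.11, 2.69], [-2.54, 2.54]. Speed limits (rad/s): [2.39, 2.39, 3.01, 3.14, 3.14, 3.14].

### API

Orientations are given as a unit quaternion [w, x, y, z].
In Python, from station import move_pose, movel, movej, command_gripper, wait, inverse_kinematics, read_camera, camera_info, MotionError, job_done, get_time, get_joint_pos, get_qvel, get_effort, get_tcp_pos, get_ee_rot, get_ft_force, get_ft_torque, get_grip_width gives the robot as it stands. Calls block until the motion is done:
- move_pose(position, orientation): joint-space move of the TCP to a pose.
- movel(position, frame=None, v=0.15, until_force=None): straight line of the TCP; frame=None keeps the orientation; v is the mean speed in m/s. With until_force (N) it stops when the force on the tool has changed by that much, and returns True; else False.
- movej(angles): joint-space move.
- command_gripper(opening): opening from 0.0 (shut) to 1.0 (fully open); the grip force is fixed at half the most; returns when the fingers have stopped.
- wait(seconds).
- inverse_kinematics(position, orientation): joint angles nearest the present ones, or None.
- read_camera(name): name is "scene" or "top" or "wrist"; returns the picture (420x560x3 uint8, red, green, blue); there is no depth.
- camera_info(name): a dict with "intrinsics" (3x3 intrinsics, pixels), "T" (4x4, takes a point from camera to world coordinates); the wrist camera has in their place "tool_from_camera" (4x4, takes a point from camera to tool coordinates, whose origin is the TCP and whose axes are the tool frame's). Camera axes: x right, y up, looking along -z (the intrinsics and any distortion apply to the point x, -y, -z); pixel columns grow to the right and rows downward; lengths in m; the calibration is good to about 2 mm. A picture is of the moment at which its call begins: read the wrist's pose just before it. camera_info takes no time and is no camera call.
A pose or a line that the arm cannot do raises MotionError and nothing moves.
- job_done(): hands the job in, once; it reports no verdict.
Readings, each from a call of its own:
- get_time(): time.
- get_joint_pos(): joint angles.
- get_qvel(): joint speeds.
- get_effort(): joint torques, N m.
- get_tcp_pos(): TCP position.
- get_ee_rot(): TCP orientation.
- get_ft_force(): force on the tool from outside, world axes, zero at the start.
- get_ft_torque(): the same for the moment, N m.
- get_grip_width(): opening from 0.0 (shut) to 1.0 (fully open).
Only numpy, scipy, OpenCV 4.12 (cv2) and the standard library are available. Lean on these libraries where they do the work, as an engineer would, in place of code of your own. Each camera call takes 0.05 s, during which the arm holds its last target. There are 200 camera calls.

### The job

The wooden cart lies wheels-up on the bench and its rear axle is missing. Take the turned axle (thin ends, thick middle) out of the spindle stand by its upper end, lay it gently in the V-block cradle and let go of it; then take it again across the middle of its thick part, lift it out and lay it in the cart's two empty saddles, thick part between them and both thin ends fully down in their slots. Do not drop it, and leave the plain dowel, the loose wheels and the chisel where they are.

Things in the scene. Friction and masses are not known exactly. Their poses are not given: they have to be found in the camera images.
- axle: turned pale wood axle, about 45 g, 200 mm long, both ends alike: a barrel 22 mm in diameter and 110 mm long in the middle, at each end a journal 14 mm in diameter and 45 mm long. Origin at its exact middle, z along its length. It starts upright in a hole of the stand, its top 206 mm above the bench; it is out of the hole after 30 mm, its foot clears the plain dowel's top after 120 mm
- stand: dark wood block fixed to the bench, 70 (x) by 150 (y) by 36 mm high, origin at the centre of its underside, z up; three blind holes 16 mm wide and 30 mm deep in a row along its y axis at y = -50, 0 and +50 mm. The axle stands in the hole at -50 or 0, the plain dowel in the other, +50 is empty
- cradle: V-block cradle fixed to the bench: plywood foot 150 (x) by 80 (y) by 12 mm with two dark wood V blocks, each 16 mm thick along x, 54 mm wide along y, tops 55 mm above the bench, centred at x = -38 and +38 mm (60 mm free between them for fingers; past x = 46 mm either way a laid rod's ends are free too). Their 90 degree grooves, 36 mm wide at the top, run along x. Origin at the centre of its underside, z up
- cradle_rest (a point): on the cradle, in the groove line midway between the V blocks, 52.6 mm above the bench: where the axle's middle lies when its thick barrel rests in both V blocks, the axle along this point's x axis (either way round). The axle's barrel must bear on both V blocks, so its middle must be within about 15 mm of this point along the groove
- cart: upside-down wooden pull-along cart, fixed to the bench: board 152 (y) by 18 mm thick, from x = -165 to +175 mm. Four saddle blocks on it, each 50 (x) by 18 (y) mm, tops 59 mm above the bench, at y = -67 and +67 mm; the front pair (x = +110 mm) carries an axle with two 72 mm wheels (86 mm high), the rear pair (x = -90 mm) is empty. Origin on the bench under its centre line, z up
- saddle_seat (a point): midway between the two empty saddles, 50 mm above the bench (32 mm above the board): where the axle's middle lies when seated, axle along this point's y axis (either way round). Each saddle has an open-topped slot 16 mm wide, flared to 26 mm over its top 5 mm, its floor 43 mm above the bench. The saddles' inner faces are 116 mm apart, so the 110 mm barrel has 3 mm play at each end
- dowel: plain pale dowel, 14 mm in diameter, 120 mm long, no thick part, upright in the stand, its top 126 mm above the bench; origin at its middle; leave it
- wheel_a: loose wooden wheel lying flat, 72 mm in diameter, 18 mm thick with a 15.6 mm bore, origin at the centre of its underside; leave it
- wheel_b: loose wooden wheel lying flat, the same as the other; leave it
- chisel: wood chisel lying on the bench, 260 mm long, black and yellow handle 28 mm thick, origin under the front of its handle, blade along its x axis; leave it
Not all that is in view belongs to the job. Leave any pink look-alike of the axle alone.

How it is judged:
On the way, in this order (a step that is already met when the one before it is completed fails the run):
1. the axle is held near its end and lifted clear of its hole in the stand (contact force between the fingers and axle above 1 N and distance between the grasp point and axle above 0.05 m and z of axle in the frame of stand above 0.138 m), for 0.1 s.
2. the axle lies in both V blocks of the cradle, free of the fingers (x of axle in the frame of cradle_rest between -0.02 and 0.02 m and y of axle in the frame of cradle_rest between -0.004 and 0.004 m and z of axle in the frame of cradle_rest between -0.004 and 0.004 m and angle between the z axis of axle and the x axis of cradle_rest, either way round below 0.06 rad and contact force between the fingers and axle below 0.1 N and linear speed of axle below 0.03 m/s), for 0.3 s.
3. the axle is held across the middle of its thick part and lifted out of the cradle (contact force between the fingers and axle above 1 N and distance between the grasp point and axle below 0.035 m and z of axle in the frame of cradle_rest above 0.025 m and contact force between axle and cradle below 0.1 N), for 0.2 s.
At the end, for the whole second after the job is handed in: The axle lies at rest in the cart's empty saddles, let go: its middle within 3 mm of the seat point along the cart and in height and within 6 mm along the axle's length, its direction within 0.05 rad of the saddles' line (x of axle in the frame of saddle_seat between -0.003 and 0.003 m and y of axle in the frame of saddle_seat between -0.006 and 0.006 m and z of axle in the frame of saddle_seat between -0.003 and 0.003 m and angle between the z axis of axle and the y axis of saddle_seat, either way round below 0.05 rad and linear speed of axle below 0.02 m/s and contact force between the fingers and axle below 0.1 N); the robot touches nothing.
It fails at once if the axle is dropped (moves faster than 0.5 m/s with no finger on it) (contact force between the fingers and axle below 0.05 N and linear speed of axle above 0.5 m/s).
It fails at once if the plain dowel is moved by more than 12 mm or tipped (distance of dowel from where it was at the start of the episode above 0.012 m).
It fails at once if the first loose wheel is moved by more than 12 mm or tipped (distance of wheel_a from where it was at the start of the episode above 0.012 m).
It fails at once if the second loose wheel is moved by more than 12 mm or tipped (distance of wheel_b from where it was at the start of the episode above 0.012 m).
It fails at once if the chisel is moved by more than 15 mm or tipped (distance of chisel from where it was at the start of the episode above 0.015 m).
It also fails if it takes over 58 s, if anything falls off the work surface, if the arm or the gripper's body presses on something with over 40 N, if the wrist force passes 120 N, or if a joint passes its speed limit or range.

## Working session

There is one attempt and no reset: what is moved stays moved. The work goes in short steps, each a Python script; the robot and the scene stay as the last script left them, time stands still between calls to the robot, and variables do not carry over. Pictures are saved under pics/ and viewed, about 8 in all and at most 12, crops included, and the job is handed in when it is done.

```bash
mkdir -p pics && ls
python3 - <<'E'
from station import *
import cv2, numpy as np
np.set_printoptions(precision=4,suppress=True)
for n in ["scene","top","wrist"]:
    im=read_camera(n); cv2.imwrite(f"pics/{n}0.png",im[:,:,::-1])
    print(n,camera_info(n))
print(get_tcp_pos(),get_ee_rot(),get_time())
a=cv2.imread("pics/scene0.png");b=cv2.imread("pics/top0.png")
E
```

```text
pics
scene {'intrinsics': array([[530.4324,   0.    , 279.9008],
       [  0.    , 530.4324, 208.7858],
       [  0.    ,   0.    ,   1.    ]]), 'T': array([[-0.6549, -0.4716,  0.5906,  1.2895],
       [ 0.7556, -0.3916,  0.5252,  0.6148],
       [-0.0164,  0.7901,  0.6127,  0.8074],
       [ 0.    ,  0.    ,  0.    ,  1.    ]])}
top {'intrinsics': array([[471.6219,   0.    , 280.3499],
       [  0.    , 471.6219, 213.3148],
       [  0.    ,   0.    ,   1.    ]]), 'T': array([[ 0.0246,  0.9972, -0.0712,  0.4923],
       [-0.9997,  0.025 ,  0.0044,  0.0058],
       [ 0.0062,  0.071 ,  0.9975,  1.1921],
       [ 0.    ,  0.    ,  0.    ,  1.    ]])}
wrist {'intrinsics': array([[378.4235,   0.    , 284.6902],
       [  0.    , 378.4235, 209.9124],
       [  0.    ,   0.    ,   1.    ]]), 'tool_from_camera': array([[ 1.    , -0.0001, -0.0001, -0.0002],
       [-0.0002, -0.9599, -0.2804, -0.0765],
       [-0.0001,  0.2804, -0.9599, -0.1618],
       [ 0.    ,  0.    ,  0.    ,  1.    ]])}
[0.2181 0.5853 0.2221] [ 0.0003  0.8214  0.5704 -0.0005] 0.15
```

View pics/scene0.png

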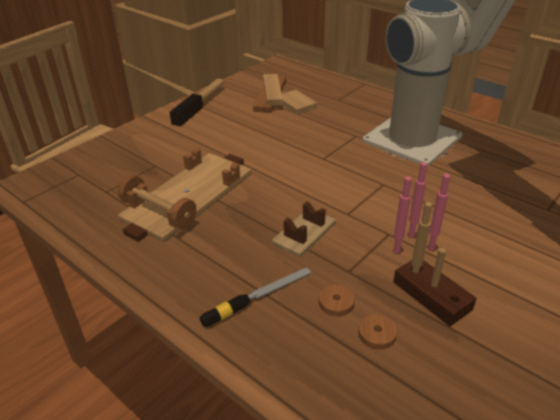

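View pics/top0.png

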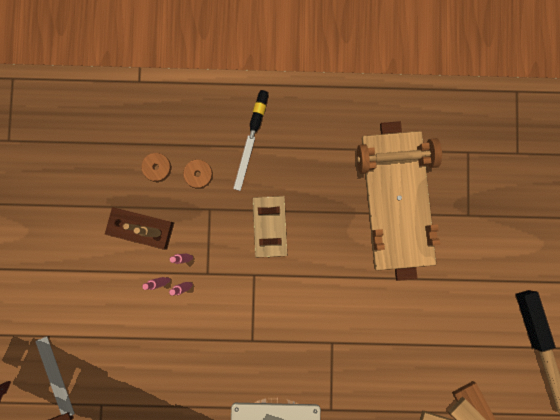

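The scene shows the dark stand at (435,288). In it stand a tall pale stepped rod at (424,235), which is the axle candidate, and a short plain dowel at (438,265). Three pink look-alikes stand behind it. In the top view the stand is at (139,228), the cradle at (270,227) and the cart at (400,200), with the empty saddles at about (379,240) and (432,235). I'll confirm in enlarged crops.

Run:
```python
import cv2, numpy as np
t=cv2.imread("pics/top0.png");s=cv2.imread("pics/scene0.png")
def crop(im,x0,y0,w,h,k):
    c=cv2.resize(im[y0:y0+h,x0:x0+w],None,fx=k,fy=k,interpolation=cv2.INTER_CUBIC)
    for x in range(-(-x0//10)*10,x0+w,10):
        cv2.line(c,((x-x0)*k+k//2,0),((x-x0)*k+k//2,12 if x%50==0 else 6),(255,255,0),1)
        if x%20==0: cv2.putText(c,str(x),((x-x0)*k-8,22),0,.35,(255,255,0),1)
    for y in range(-(-y0//10)*10,y0+h,10):
        cv2.line(c,(0,(y-y0)*k+k//2),(6,(y-y0)*k+k//2),(255,255,0),1)
        cv2.putText(c,str(y),(8,(y-y0)*k+6),0,.35,(255,255,0),1)
    return c
A=np.hstack([crop(t,100,195,80,60,5),crop(t,240,190,80,75,5)[:300]])
A=np.vstack([A,crop(t,360,215,80,60,5) if 0 else np.hstack([crop(t,365,215,80,60,5),crop(s,385,190,80,60*1,5)])])
B=np.vstack([np.hstack([crop(s,390,190,80,60,5),crop(s,390,250,80,60,5)])[:,:800],np.hstack([crop(s,265,195,80,60,5),crop(s,175,145,80,60,5)])])
cv2.imwrite("pics/A.png",A);cv2.imwrite("pics/B.png",B);print(A.shape,B.shape)
```

```text
(600, 800, 3) (600, 800, 3)
```

View pics/A.png

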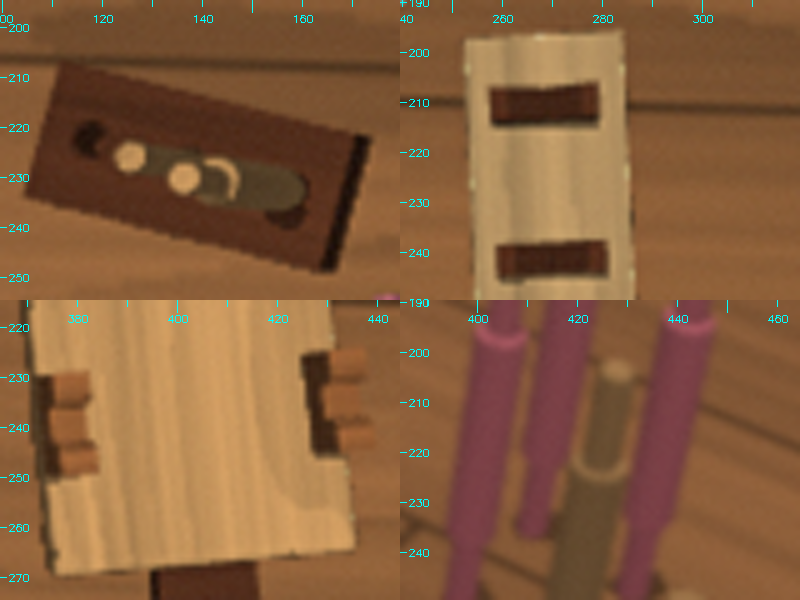

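View pics/B.png

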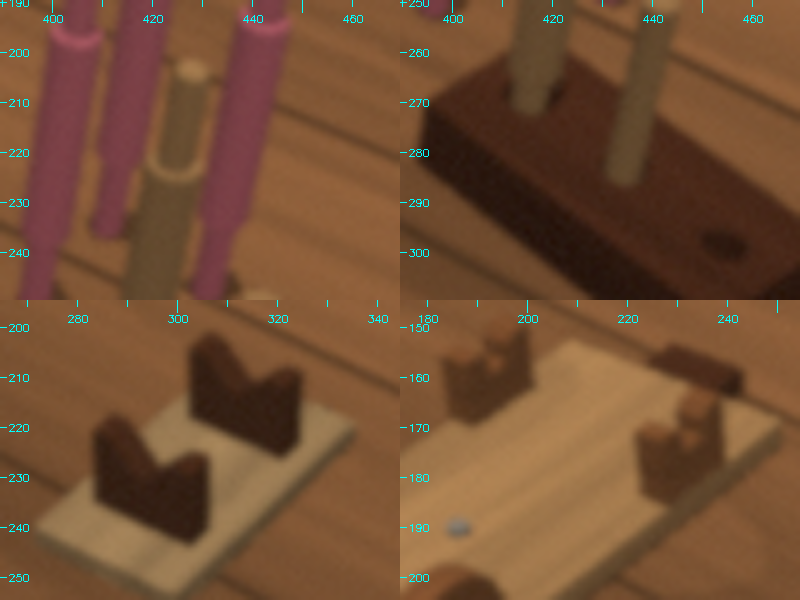

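Only one rod fits the axle. It is pale, stepped and 206 mm tall, with its top at top-view (136.3,230.5) and scene (428.0,203.6), in the stand's middle hole. The plain short one at top-view (125.8,226.2) is the dowel, and the pink ones at scene (403,220), (418,200) and (442,210) are decoys. Next I compute positions from both views.

```bash
cat > h.py <<'E'
from station import *
import cv2, numpy as np
from scipy.spatial.transform import Rotation as R
from scipy.optimize import least_squares
np.set_printoptions(precision=4,suppress=True)
def rot(q): return R.from_quat(q,scalar_first=True).as_matrix()
def quat(M): return R.from_matrix(M).as_quat(scalar_first=True)
def cam(n,pose=None):
    c=camera_info(n)
    if n!="wrist": return c["intrinsics"],c["T"]
    T=np.eye(4); T[:3,:3]=rot(pose[1]); T[:3,3]=pose[0]
    return c["intrinsics"],T@c["tool_from_camera"]
def ray(c,uv):
    K,T=c; d=np.linalg.inv(K)@[uv[0],uv[1],1]; d=T[:3,:3]@(d*[1,-1,-1]); return T[:3,3],d/np.linalg.norm(d)
def at_z(c,uv,z): o,d=ray(c,uv); return o+d*(z-o[2])/d[2]
def proj(c,P):
    K,T=c; p=(np.asarray(P)-T[:3,3])@T[:3,:3]; p=p*[1,-1,-1]; q=p@K.T; return q[...,:2]/q[...,2:]
def tri(*obs):
    A=0;b=0;rs=[ray(c,uv) for c,uv in obs]
    for o,d in rs: M=np.eye(3)-np.outer(d,d); A=A+M; b=b+M@o
    p=np.linalg.solve(A,b); return p,[1000*np.linalg.norm(np.cross(p-o,d)) for o,d in rs]
def snap(name,n="wrist"):
    pose=(get_tcp_pos(),get_ee_rot()); im=read_camera(n)[:,:,::-1].copy()
    cv2.imwrite(f"pics/{name}.png",im); np.savez(f"pics/{name}.npz",p=pose[0],q=pose[1]); return im
def load(name):
    f=np.load(f"pics/{name}.npz"); return cam("wrist",(f["p"],f["q"]))
E
python3 - <<'E'
from h import *
t=cam("top");s=cam("scene")
print("axle top",tri((t,(136.3,230.5)),(s,(428.0,203.6))), at_z(t,(136.3,230.5),.206),at_z(s,(428,203.6),.206))
print("dowel",at_z(t,(125.8,226.2),.126), "hole",at_z(t,(117.6,222.6),.036))
c1=at_z(t,(268.4,210.6),.055);c2=at_z(t,(270.0,241.6),.055);print("blocks",c1,c2,(c1+c2)/2,np.linalg.norm(c1-c2))
# saddles: outer corners in top picture crop A lower-left
cr=lambda X,Y:(365+(X-2)/5,215+(Y-302)/5)
L=[at_z(t,cr(*p),.059) for p in [(72,388),(78,460)]]
Rr=[at_z(t,cr(*p),.059) for p in [(348,363),(356,437)]]
print("saddles",L,Rr,(sum(L)+sum(Rr))/4,np.linalg.norm((sum(L)-sum(Rr))/2))
for uv in [(171,259),(145,285),(171,292)]: print("pink top",at_z(t,uv,.2))
print("pinks z0",[at_z(s,uv,.0) for uv in [(403,250)]])
print("wheels",at_z(t,(155,167),.018),at_z(t,(198,174),.018),"front",at_z(t,(361,160),.086),at_z(t,(437,152),.086))
E
```

```text
axle top (array([0.5196, 0.3008, 0.2046]), [np.float64(0.7084140796108405), np.float64(0.7084140796108593)]) [0.5192 0.301  0.206 ] [0.522 0.301 0.206]
dowel [0.5305 0.3491 0.126 ] hole [0.542  0.3985 0.036 ]
blocks [0.5793 0.0297 0.055 ] [0.5046 0.0239 0.055 ] [0.5419 0.0268 0.055 ] 0.07492893659702239
saddles [array([ 0.5336, -0.2376,  0.059 ]), array([ 0.4991, -0.2408,  0.059 ])] [array([ 0.5489, -0.3706,  0.059 ]), array([ 0.5134, -0.3745,  0.059 ])] [ 0.5238 -0.3059  0.059 ] 0.13413303635770635
pink top [0.4616 0.2276 0.2   ]
pink top [0.4064 0.2795 0.2   ]
pink top [0.3933 0.2248 0.2   ]
pinks z0 [array([0.4488, 0.2344, 0.    ])]
wheels [0.6847 0.3178 0.018 ] [0.6697 0.2094 0.018 ] front [ 0.7028 -0.1874  0.086 ] [ 0.7267 -0.368   0.086 ]
```

Both views agree:
- **Axle top:** triangulated at z 204.6 mm against 206 mm stated.
- **V blocks:** 74.9 mm apart against 76 mm.
- **Saddles:** 134.1 mm apart against 134 mm.

Next I take close wrist views of the stand and cradle, and search IK for the pick and lay attitudes.

```bash
cat >> h.py <<'E'
def tool(az,tilt,flip=1):
    """tool z tilted from down by tilt (deg) toward azimuth az (deg); jaws horizontal, across az."""
    a,b=np.radians([az,tilt]); z=np.array([np.sin(b)*np.cos(a),np.sin(b)*np.sin(a),-np.cos(b)])
    x=flip*np.array([-np.sin(a),np.cos(a),0]); return np.column_stack([x,np.cross(z,x),z])
def go(P,M,line=False,v=.15,gp=True,**k):
    P=np.asarray(P)+(.019*M[:,2] if gp else 0)
    return movel(P,quat(M),v=v,**k) if line else move_pose(P,quat(M))
def aim(P,M,h,off=(0,0)):
    """TCP so that P (+off in view) is at picture centre, TCP height h"""
    c=cam("wrist",(np.zeros(3),quat(M))); o,d=ray(c,(280,210)); t=np.array([0,0,h])
    q=(t+o)+d*((P[2]-h-o[2])/d[2]); return np.array([P[0]-q[0]+off[0],P[1]-q[1]+off[1],h])
E
python3 - <<'E'
from h import *
ax=np.array([.5195,.301,.206]); cr=np.array([.542,.0268,.0526])
print(get_joint_pos())
M=rot(get_ee_rot()); print(M)
# IK search
res=[]
u=4.4
for a in (45,60,70,80,90):
  for az in range(-120,61,15):
    for f in (1,-1):
      Mp=tool(az,a,f); e=Mp.T@[0,0,1]
      P=ax-[0,0,.022]+.019*Mp[:,2]
      qp=inverse_kinematics(P,quat(Mp)); 
      qu=inverse_kinematics(P+[0,0,.125],quat(Mp)) 
      if qp is None or qu is None: continue
      for az2,f2 in [(u+k,g) for k in (0,180) for g in (1,-1)]:
        for b in (90-a,a-90):
          Ml=tool(az2,b,f2); d=Ml@e
          if abs(d[2])>1e-6: continue
          G=cr+.078*d+.019*Ml[:,2]
          ql=inverse_kinematics(G,quat(Ml)); ql2=inverse_kinematics(G+[0,0,.12],quat(Ml))
          if ql is None or ql2 is None: continue
          res.append((np.abs(ql-qp).max(),a,az,f,az2,b,f2,d,qp,ql))
res.sort(key=lambda r:r[0])
seen=set()
for r in res:
    if (r[1],r[2]) in seen: continue
    seen.add((r[1],r[2]))
    if len(seen)<16: print(*r)
print(len(res))
E
```

```text
[ 1.195   0.4237  1.6305  0.      1.0886 -0.019 ]
[[ 0.3493  0.937  -0.0004]
 [ 0.937  -0.3493 -0.0011]
 [-0.0012 -0.     -1.    ]]
1.2674072428616303 90 -60 1 4.4 0 -1 [-0.9971 -0.0767  0.    ] [ 0.9578  0.9692  1.5875 -1.2018  1.8052  1.0298] [ 0.0192  0.526   2.0778 -0.      0.5378  1.5132]
1.34778478804539 80 -45 1 4.4 10 -1 [-0.9971 -0.0767  0.    ] [ 0.9887  0.8314  1.7791 -1.3081  1.5217  1.0511] [0.0122 0.496  2.185  0.0397 0.2866 1.4691]
1.3912462878357856 80 -60 1 4.4 10 -1 [-0.9971 -0.0767  0.    ] [ 0.9518  0.8858  1.6113 -1.1222  1.6779  0.9888] [0.0122 0.496  2.185  0.0397 0.2866 1.4691]
1.426066909334819 90 -75 1 4.4 0 -1 [-0.9971 -0.0767  0.    ] [ 0.9023  1.0226  1.4233 -1.0511  1.9639  0.9808] [ 0.0192  0.526   2.0778 -0.      0.5378  1.5132]
1.5580771485452103 80 -75 1 4.4 10 -1 [-0.9971 -0.0767  0.    ] [ 0.8975  0.9442  1.4492 -0.9669  1.8447  0.966 ] [0.0122 0.496  2.185  0.0397 0.2866 1.4691]
1.5899441432482564 90 -90 1 4.4 0 -1 [-0.9971 -0.0767  0.    ] [ 0.8351  1.0771  1.2707 -0.9117  2.1278  0.9719] [ 0.0192  0.526   2.0778 -0.      0.5378  1.5132]
1.724424
[... 722 characters left out ...]
4 -0.4963  2.2989  1.1579] [0.0122 0.496  2.185  0.0397 0.2866 1.4691]
2.135835801165525 80 60 1 4.4 10 -1 [-0.9971 -0.0767  0.    ] [0.1089 0.7471 2.2415 2.1755 1.3074 1.6984] [0.0122 0.496  2.185  0.0397 0.2866 1.4691]
2.167476800475794 45 60 -1 4.4 -45 -1 [0.9971 0.0767 0.    ] [ 0.2596  0.4002  2.1298  1.5757  0.5248 -0.6232] [ 0.0444  1.021   1.1805 -0.0232  1.7252  1.5443]
2.1780474904321716 45 -15 1 4.4 -45 1 [0.9971 0.0767 0.    ] [ 0.8096  0.4454  2.0381 -1.3117  0.6974  0.5808] [ 0.0444  1.021   1.1805 -0.0232  1.7252 -1.5973]
2.19339449246178 90 60 1 4.4 0 -1 [-0.9971 -0.0767  0.    ] [0.0995 0.8785 2.2194 2.1934 1.5453 1.6063] [ 0.0192  0.526   2.0778 -0.      0.5378  1.5132]
416
```

Run:
```python
from h import *
ax=np.array([.5195,.301,.206]); cr=np.array([.542,.0268,.0526])
D=rot([0,1,0,0])   # tool x = world x, y=-y
# keep yaw comfortable: camera offset direction chosen by present flavour
for n,P,h,o in [("st1",ax,.30,(-.0,.0)),("st2",ax,.30,(-.02,.10)),("cr1",cr,.18,(0,.05)),("cr2",cr,.18,(0,-.05))]:
    best=None
    for yaw in np.radians([0,90,-90,180,35,-35]):
        M=R.from_euler('z',yaw).as_matrix()@D; p=aim(P,M,h,o)
        q=inverse_kinematics(p,quat(M))
        if q is not None:
            d=np.abs(q-get_joint_pos()).max()
            if best is None or d<best[0]: best=(d,p,M,yaw)
    go(best[1],best[2],gp=False); wait(.2); snap(n); print(n,best[3],best[1],get_time(),proj(load(n),P))
ims=[cv2.imread(f"pics/{n}.png") for n in ("st1","st2","cr1","cr2")]
cv2.imwrite("pics/C.png",cv2.resize(np.vstack([np.hstack(ims[:2]),np.hstack(ims[2:])]),(800,600),interpolation=cv2.INTER_AREA))
```

```text
st1 0.6108652381980153 [0.5233 0.3016 0.3   ] 1.9667 [279.6502 211.4284]
st2 0.6108652381980153 [0.5031 0.4014 0.3   ] 2.7083 [227.9677 324.7357]
cr1 0.6108652381980153 [0.5403 0.0854 0.18  ] 4.2417 [244.2848 258.0033]
cr2 0.6108652381980153 [ 0.5403 -0.0146  0.18  ] 4.975 [316.3778 159.7891]
```

View pics/C.png

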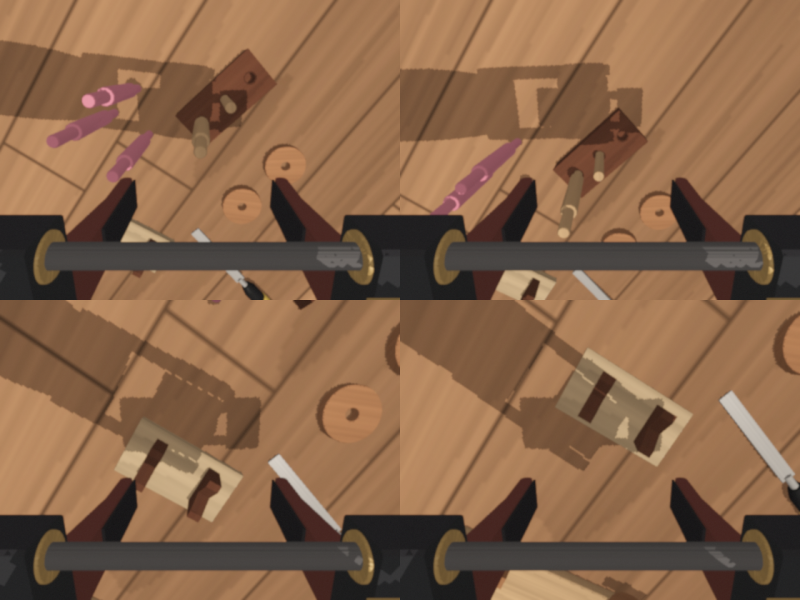

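The close views show the axle top at about (280,211) in st1 and (228,325) in st2, just where predicted. The cradle blocks are at full-picture positions (213,232) and (286,272) in cr1. I enlarge these to read them exactly.

```bash
cat >> h.py <<'E'
def crop(im,x0,y0,w,h,k,st=10):
    c=cv2.resize(im[y0:y0+h,x0:x0+w],None,fx=k,fy=k,interpolation=cv2.INTER_CUBIC)
    for x in range(-(-x0//st)*st,x0+w,st):
        X=int((x-x0+.5)*k); cv2.line(c,(X,0),(X,6),(255,255,0),1); cv2.putText(c,str(x),(X-9,17),0,.35,(255,255,0),1)
    for y in range(-(-y0//st)*st,y0+h,st):
        Y=int((y-y0+.5)*k); cv2.line(c,(0,Y),(6,Y),(255,255,0),1); cv2.putText(c,str(y),(8,Y+4),0,.35,(255,255,0),1)
    return c
E
python3 - <<'E'
from h import *
I={n:cv2.imread(f"pics/{n}.png") for n in ("st1","st2","cr1","cr2")}
A=np.hstack([crop(I["st1"],255,196,50,30,8),crop(I["st2"],203,305,50,30,8)])
B=np.hstack([crop(I["cr1"],185,190,133,120,3),np.zeros((360,2,3),np.uint8),crop(I["cr2"],243,100,133,120,3)])[:,:800]
cv2.imwrite("pics/D.png",np.vstack([A,B]))
E
```

```text
(no output)
```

View pics/D.png

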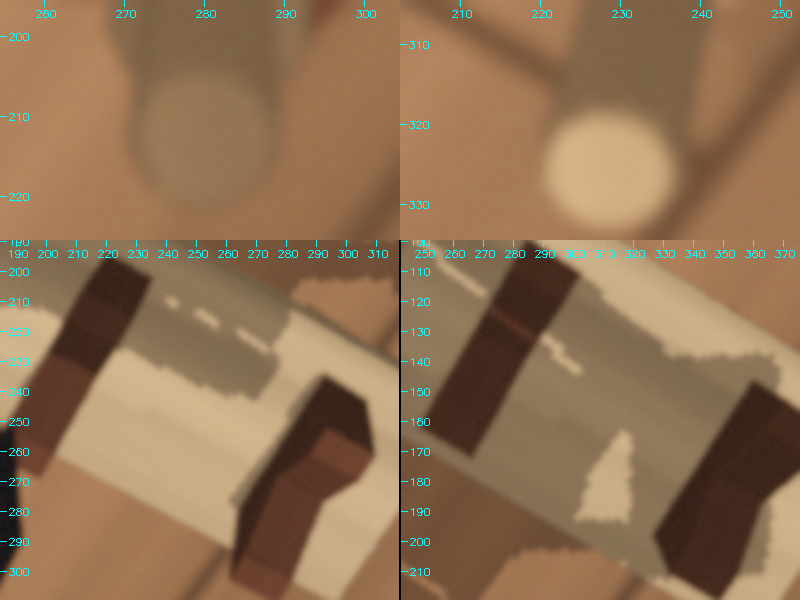

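Run:
```python
from h import *
c1,c2=load("st1"),load("st2"); t=cam("top");s=cam("scene")
print(tri((c1,(279.9,213)),(c2,(228.75,325.5))),at_z(c1,(279.9,213),.206),at_z(c2,(228.75,325.5),.206))
print(tri((c1,(279.9,213)),(c2,(228.75,325.5)),(t,(136.3,230.5)),(s,(428.0,203.6))))
k1,k2=load("cr1"),load("cr2")
def corners(p):
    x,y,a=p; c,sn=np.cos(a),np.sin(a); L=[]
    for bx in (-38,38):
        for dx in (-8,8):
            for dy in (-27,27): L.append([x+(c*(bx+dx)-sn*dy)/1e3,y+(sn*(bx+dx)+c*dy)/1e3,.055])
    return np.array(L)
P=corners((.542,.0268,np.radians(4.4)))
print(np.c_[P*1000,proj(k1,P),proj(k2,P)])
for n,k in (("cr1",k1),("cr2",k2)):
    im=cv2.imread(f"pics/{n}.png")
    # dark red-brown mask fit
```

```text
(array([0.5206, 0.2998, 0.2044]), [np.float64(0.08631762546264012), np.float64(0.0863176254626346)]) [0.5203 0.3002 0.206 ] [0.5204 0.3008 0.206 ]
(array([0.5202, 0.3005, 0.2053]), [np.float64(0.5685124927767022), np.float64(0.36561765452822564), np.float64(1.155950639772117), np.float64(0.6056639182952315)])
[[498.207   -3.6495  55.     179.0321 258.9032 246.4751 159.9295]
 [494.0642  50.1913  55.     209.4405 204.4015 282.6416  96.1456]
 [514.1598  -2.422   55.     196.4374 268.0134 264.7333 170.5553]
 [510.017   51.4189  55.     227.3674 214.3249 301.4587 107.7981]
 [573.983    2.1811  55.     259.4894 301.0158 330.7068 208.9499]
 [569.8402  56.022   55.     292.2128 250.2197 369.3347 149.8303]
 [589.9358   3.4087  55.     275.736  309.5195 347.6635 218.8182]
 [585.793   57.2495  55.     308.8971 259.4552 386.7508 160.6153]]
```

The axle top is at (0.520, 0.300, 0.205) with 0.1–1.2 mm residuals, and the cradle model projects onto its edges. I pick with the tool horizontal, coming from the +y side away from the pinks with the camera on top. I then lay it tool-down.

```bash
cat >> h.py <<'E'
AX=np.array([.5203,.3004,.206]); CR=np.array([.542,.0268,.0526]); U=4.4
MP=tool(-75,90,-1); ML=tool(U,0,1)
G=AX*[1,1,0]+[0,0,.188]; HE=.082   # held 82 mm from the middle
E
python3 - <<'E'
from h import *
pre=G-.10*MP[:,2]
e=ML@MP.T@[0,0,1]; print("held end dir",e)
L=CR+HE*e
up=np.array([0,0,1])
for n,P,M in [("pre+",pre+.25*up,MP),("pre",pre,MP),("G",G,MP),("G+",G+.232*up,MP),("G+.2",G+.2*up,MP),("L+",L+.3*up,ML),("L",L,ML)]:
    print(n,P,inverse_kinematics(P+.019*M[:,2],quat(M)))
print(get_joint_pos())
E
```

```text
held end dir [-0.9971 -0.0767  0.    ]
pre+ [0.4944 0.397  0.438 ] None
pre [0.4944 0.397  0.188 ] [ 1.0019  1.0817  1.2449 -1.0112  2.0838 -2.2354]
G [0.5203 0.3004 0.188 ] [ 0.901   1.0165  1.4251 -1.0539  1.9652 -2.1653]
G+ [0.5203 0.3004 0.42  ] [ 0.901   0.6991  1.4321 -1.1945  2.1005 -2.478 ]
G+.2 [0.5203 0.3004 0.388 ] [ 0.901   0.7376  1.4427 -1.1685  2.0818 -2.4256]
L+ [0.4602 0.0205 0.3526] [ 0.0187  0.0489  1.8545 -0.      1.2382 -1.6289]
L [0.4602 0.0205 0.0526] [ 0.0187  0.5226  2.0863 -0.      0.5326 -1.6289]
[-0.047   0.3564  1.8507  0.0001  0.9345 -0.6596]
```

Run:
```python
from h import *
up=np.array([0,0,1]); pre=G-.10*MP[:,2]
p=get_tcp_pos(); command_gripper(.6)
movel(p+[0,0,.22],v=.3)
go(pre+.17*up,MP); print(get_time(),get_joint_pos())
go(pre,MP,True,.2)
go(G,MP,True,.1); print(get_tcp_pos(),get_ft_force(),get_time())
im=cv2.hconcat([snap("pg"),snap("pgs","scene")])
cv2.imwrite("pics/E.png",cv2.resize(im,(800,300),interpolation=cv2.INTER_AREA))
```

```text
8.1417 [ 1.0001  0.8585  1.2698 -1.1203  2.1795 -2.4397]
[0.5252 0.2826 0.188 ] [-0.007  -0.2908 -0.2085] 10.2917
```

View pics/E.png

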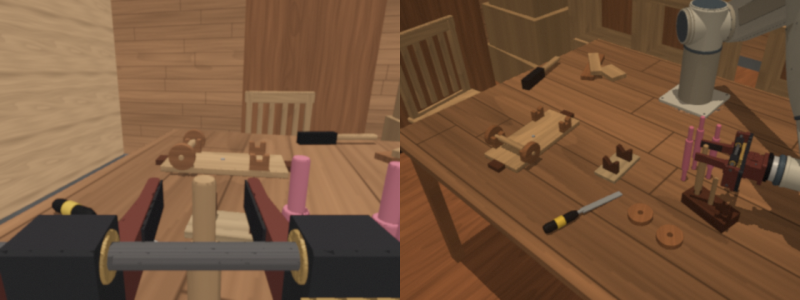

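The axle journal (204,200) stands midway between the fingers (155 and 250), and the pinks are clear. I grip and lift.

Run:
```python
from h import *
up=np.array([0,0,1])
command_gripper(0); print("w",get_grip_width()*88,get_ft_force(),get_tcp_pos())
go(G+.06*up,MP,True,.08); print(get_ft_force(),get_grip_width()*88)
go(G+.22*up,MP,True,.2); print(get_time(),get_grip_width()*88)
e=np.array([-np.cos(np.radians(U)),-np.sin(np.radians(U)),0]); L=CR+HE*e
go(L+.25*up,ML); print(get_time(),get_ft_force(),get_ft_torque())
go(L+.06*up,ML,True,.2); wait(.2); print(get_time(),get_grip_width()*88)
im=cv2.hconcat([snap("lw"),snap("ls","scene")[:, :],]); im=cv2.resize(im,(800,300),interpolation=cv2.INTER_AREA)
t=snap("lt","top"); s=cv2.imread("pics/ls.png")
im2=cv2.hconcat([crop(t,220,170,100,75,4),crop(s,255,160,100,75,4)])
cv2.imwrite("pics/F.png",cv2.vconcat([im,im2]))
```

```text
w 13.489150849416728 [-0.0051  0.9218 -0.2799] [0.5252 0.282  0.188 ]
[-0.0526 -0.0692 -0.5511] 13.099511104777733
12.9417 13.611313397268164
14.1083 [-0.545  -0.5596 -0.8888] [0.0331 0.0778 0.0618]
15.4083 13.509484301598619
```

View pics/F.png

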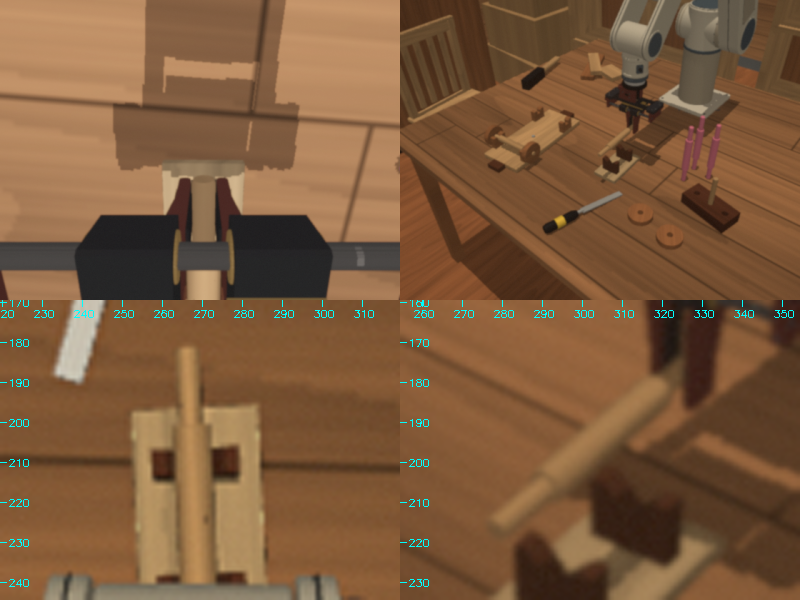

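The axle is held at its near end, roughly level over the grooves. Its free tip is at top-view (266.5,181.5) and scene (278.8,216.3). I check the droop.

Run:
```python
from h import *
t=cam("top");s=cam("scene")
print("tip",tri((t,(266.5,181.5)),(s,(278.8,216.3))),"expect",CR+[.0997,.0077,.06])
print(proj(t,CR+[.0997,.0077,.06]),proj(s,CR+[.0997,.0077,.06]))
# step (barrel end, far): crops (195,425) top ; (550,483) scene
print("step",tri((t,(220+195/4-.5,170+125/4-.5)),(s,(255+150/4-.5,160+183/4-.5))),"expect",CR+[.0548,.0042,.06])
print(get_tcp_pos(), get_time())
```

```text
tip (array([0.6418, 0.0349, 0.1134]), [np.float64(0.2757005926848409), np.float64(0.2757005926847999)]) expect [0.6417 0.0345 0.1126]
[266.5745 181.6488] [278.5577 216.5211]
step (array([0.5963, 0.0309, 0.114 ]), [np.float64(1.8544805352384275), np.float64(1.8544805352384879)]) expect [0.5968 0.031  0.1126]
[0.4605 0.0205 0.0941] 15.5583
```

The tip lies within 1 mm of where it should be. I lower it by feel, release and back off.

Run:
```python
from h import *
up=np.array([0,0,1]); e=np.array([-np.cos(np.radians(U)),-np.sin(np.radians(U)),0]); L=CR+HE*e
go(L+.012*up,ML,True,.1); wait(.1); f0=get_ft_force()
r=go(L-.003*up,ML,True,.025,until_force=1.5); p=get_tcp_pos(); print(r,"grasp z",p[2]+.019,get_ft_force()-f0)
command_gripper(.5); wait(.2); print(get_grip_width()*88,get_ft_force(),get_time())
movel(get_tcp_pos()+[0,0,.12],v=.25); 
# look at axle from two places, tool down, and then cart
D=ML
P=CR.copy()
for n,off in (("ax1",(0,0.03)),("ax2",(0,-.03))):
    q=aim(P,D,.19,off); go(q,D,gp=False); wait(.15); snap(n); print(n,get_tcp_pos(),proj(load(n),P),get_time())
I=[cv2.imread(f"pics/{n}.png") for n in("ax1","ax2")]
np.save("/tmp/x.npy",0)
a=[proj(load(n),P).astype(int) for n in("ax1","ax2")]
B=[crop(I[i],max(0,a[i][0]-66),max(0,a[i][1]-150),133,300,3 if 0 else 2,20) for i in (0,1)]
t=snap("lt2","top")
B=[b[:600] for b in B]; h=max(b.shape[0] for b in B)
B=[cv2.copyMakeBorder(b,0,600-b.shape[0],0,0,0) for b in B]
B.append(cv2.copyMakeBorder(crop(t,240,175,65,85,4),0,600-340,0,0,0))
cv2.imwrite("pics/H.png",cv2.hconcat(B))
```

```text
True grasp z 0.05215936963763344 [-0.1175 -1.9794  2.3834]
44.39653968278696 [-0.5471  0.2949 -0.0272] 17.6583
ax1 [0.529  0.0596 0.1884] [243.9118 211.2717] 18.9417
ax2 [0.5306 0.0007 0.1899] [315.651  213.1826] 19.4917
```

View pics/H.png

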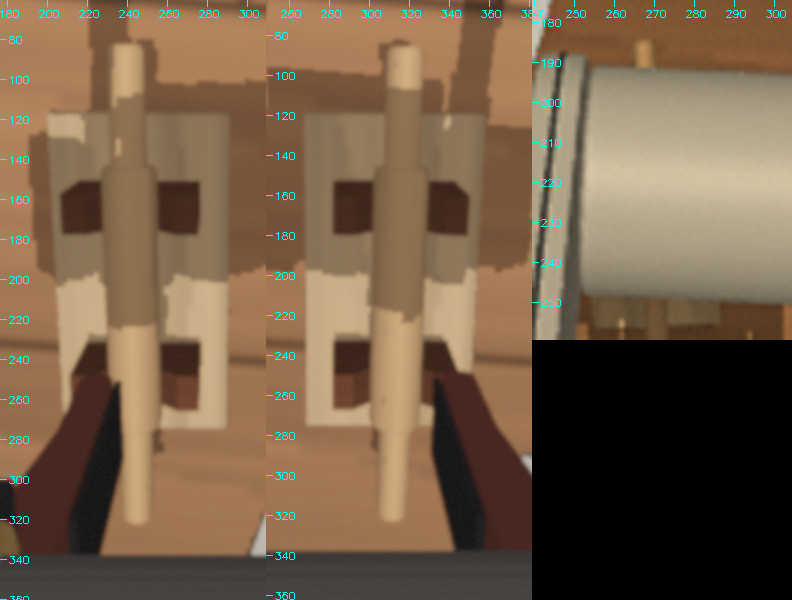

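The axle rests in both V blocks, free. Its shoulders are at ax1 (241,144) and (244,275.5), and at ax2 (315,145.5) and (313.5,278.5). I compute its middle from these.

Run:
```python
from h import *
a1,a2=load("ax1"),load("ax2"); u=np.array([np.cos(np.radians(U)),np.sin(np.radians(U)),0]); v=np.array([-u[1],u[0],0])
F=((a1,(241,144)),(a2,(315,145.5))); N=((a1,(244,275.5)),(a2,(313.5,278.5)))
pf=tri(*F); pn=tri(*N); print(pf,pn,np.linalg.norm(pf[0]-pn[0]))
for z in (.0636,):
    f=[at_z(*o,z) for o in F]; n=[at_z(*o,z) for o in N]
    for i in (0,1):
        m=(f[i]+n[i])/2-CR; print(f[i],n[i],"len",np.linalg.norm(f[i]-n[i]),"along",m@u,"across",m@v,"ang",np.degrees(np.arctan2(*(f[i]-n[i])[1::-1])))
# tips
for c,tf,tn in ((a1,(240.5,82.5),(245,321.5)),(a2,(317,85),(311,322.5))):
    f=at_z(c,tf,.0596); n=at_z(c,tn,.0500); print("tips",f,n,"along",((f+n)/2-CR)@u,np.linalg.norm((f-n)[:2]))
# cart pose looks
SE=np.array([.5238,-.3059,.05])
for n,off in (("ca1",(0,.035)),("ca2",(0,-.035))):
    q=aim(SE,ML,.19,off); print(q,inverse_kinematics(q,quat(ML)))
```

```text
(array([0.4879, 0.0213, 0.0465]), [np.float64(0.394702051550984), np.float64(0.39470205155096455)]) (array([0.5973, 0.03  , 0.0588]), [np.float64(0.7206147375785937), np.float64(0.7206147375788253)]) 0.11040161375769003
[0.4863 0.0231 0.0636] [0.5941 0.0305 0.0636] len 0.10804165287106271 along -0.001757330060406641 across 0.00013578374607897453 ang -176.11962616878859
[0.4857 0.0198 0.0636] [0.5957 0.0295 0.0636] len 0.11050807606839036 along -0.0014562673814499999 across -0.00204870004648878 ang -174.95443593637634
tips [0.4425 0.0204 0.0596] [0.6461 0.0324 0.05  ] along 0.0022698397017733908 0.20403387118967736
tips [0.4422 0.0172 0.0596] [0.6464 0.0332 0.05  ] along 0.002158534429901711 0.2048621188741152
[ 0.5119 -0.2676  0.19  ] [-0.5023  0.3942  1.7623 -0.      0.985  -2.1499]
[ 0.5119 -0.3376  0.19  ] [-0.6025  0.4438  1.6819 -0.      1.016  -2.2501]
```

The axle's middle sits about 1.4 mm toward the robot from the cradle point. Shoulder and tip estimates agree to about 1 mm, and the length reads 108–110.5 mm against 110 mm. Now two close views of the empty saddles.

Run:
```python
from h import *
SE=np.array([.5238,-.3059,.059]); B=[]
M=tool(6.3,0,1)
for n,off in (("ca1",(-.01,.03)),("ca2",(-.01,-.03))):
    go(aim(SE,M,.17,off),M,gp=False); wait(.15); im=snap(n); a=proj(load(n),SE).astype(int); o=(max(0,a[0]-100),max(0,a[1]-37)); print(n,a,o,get_time())
    B.append(crop(im,o[0],o[1],200,75,4))
cv2.imwrite("pics/I.png",cv2.vconcat(B))
```

```text
ca1 [237 217] (np.int64(137), np.int64(180)) 20.8083
ca2 [316 226] (np.int64(216), np.int64(189)) 21.3583
```

View pics/I.png

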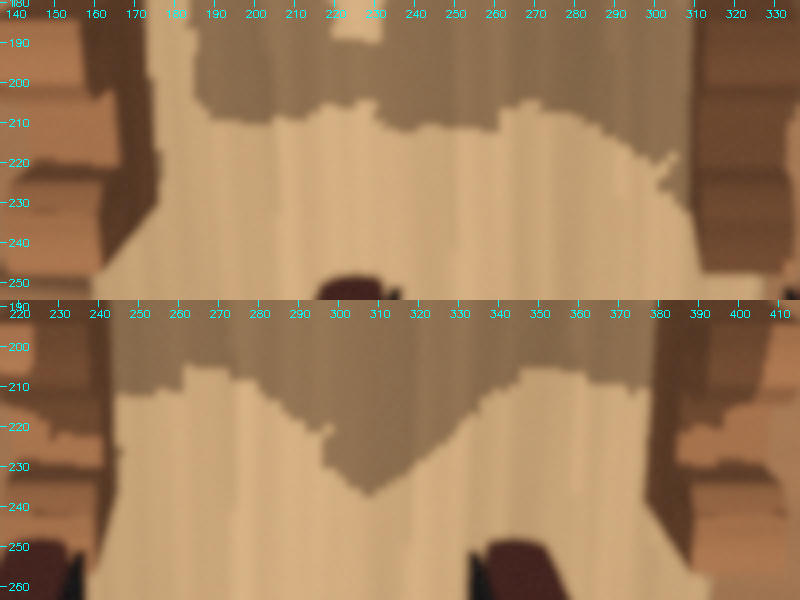

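```bash
cat > fit.py <<'E'
from h import *
k1,k2,t=load("ca1"),load("ca2"),cam("top")
c1=lambda X,Y:(137+X/4-.5,180+Y/4-.5); c2=lambda X,Y:(216+X/4-.5,189+(Y-300)/4-.5)
# cam, pixel, point in seat frame (x along cart, y along axle), mm above bench
O=[(k1,c1(160,204),(25,-58,18)),(k1,c1(101,268),(25,-58,59)),(k1,c1(693,225),(25,58,18)),(k1,c1(702,271),(25,58,59)),
(k2,c2(118,490),(25,-58,18)),(k2,c2(97,572),(25,-58,59)),(k2,c2(645,500),(25,58,18)),(k2,c2(690,571),(25,58,59)),
(k1,c1(119,95),(-8,-58,43)),(k1,c1(119,166),(8,-58,43)),(k2,c2(104,468),(8,-58,43)),(k2,c2(676,466),(8,58,43))]
def W(p,q):
    x,y,a=p; c,s=np.cos(a),np.sin(a); q=np.array(q)/1e3; return np.array([x+c*q[0]-s*q[1],y+s*q[0]+c*q[1],q[2]])
def res(p): return np.concatenate([proj(c,W(p,q))-uv for c,uv,q in O])
r=least_squares(res,[.5238,-.3059,.11],loss="soft_l1",x_scale=[.01,.01,.1])
if __name__=="__main__":
    print(r.x[:2],np.degrees(r.x[2])); print(r.fun.reshape(-1,2) if 0 else res(r.x).reshape(-1,2))
    B=[]
    for n,k in (("ca1",k1),("ca2",k2)):
        im=cv2.imread(f"pics/{n}.png"); a=proj(k,W(r.x,(0,0,50))).astype(int); o=np.array([max(0,a[0]-115),max(0,a[1]-55)])
        big=crop(im,o[0],o[1],230,87,3)
        for s in (-1,1):
            def pl(pts,col,cl=True):
                q=np.array([(proj(k,W(r.x,p))-o+.5)*3 for p in pts]); cv2.polylines(big,[np.int32(q*16)],cl,col,1,cv2.LINE_AA,4)
            i,u=s*58,s*76
            pl([(-25,i,59),(-25,u,59),(-13,u,59),(-13,i,59)],(0,255,0)); pl([(25,i,59),(25,u,59),(13,u,59),(13,i,59)],(0,255,0))
            pl([(-8,i,43),(-8,u,43),(8,u,43),(8,i,43)],(255,0,0)); pl([(-25,i,18),(25,i,18)],(255,0,255),False)
        B.append(big)
    cv2.imwrite("pics/J.png",cv2.vconcat(B))
E
python3 fit.py
```

```text
[ 0.5237 -0.3069] 6.279122347456813
[[ 0.1529 -0.2688]
 [ 0.4001  1.3261]
 [-0.99   -5.2238]
 [ 0.0046  0.9045]
 [ 0.0332  2.4384]
 [ 0.028   0.4898]
 [-0.3276  0.0589]
 [ 0.7134  0.8681]
 [-1.5041 -1.9659]
 [ 0.2217 -0.44  ]
 [-0.1512 -0.9305]
 [ 0.6132 -0.2949]]
```

View pics/J.png

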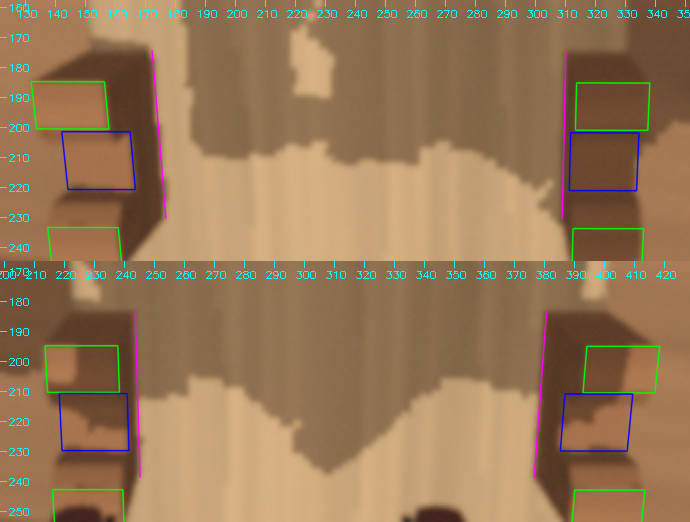

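The overlay fits: outlines lie on both saddles to about 1 px. The seat is at (0.5237, -0.3069) with yaw 6.3°, and the top camera had (0.5238, -0.3059). Next I grasp across the barrel's middle. The kinematic axial estimate is 0 and the camera's is -1.4 mm, so I use -0.5 mm.

Run:
```python
from h import *
up=np.array([0,0,1]); u=np.array([np.cos(np.radians(U)),np.sin(np.radians(U)),0]); v=np.array([-u[1],u[0],0])
A=CR-.0005*u-.0007*v; S=np.array([.5237,-.3066,.050]); Y=6.28
command_gripper(.7); go(A+.10*up,ML); print(get_time())
opts=[]
for az in (Y+90,Y-90):
    for f in (1,-1):
        q=inverse_kinematics(S+.15*up+[0,0,-.019],quat(tool(az,0,f))); q2=inverse_kinematics(S+[0,0,-.019],quat(tool(az,0,f)))
        if q is not None and q2 is not None: opts.append((np.abs(q-get_joint_pos()).max(),az,f)); print(opts[-1],q,q2)
o=min(opts); np.save("opt.npy",o)
go(A,ML,True,.12); wait(.1); f0=get_ft_force(); command_gripper(0); print("w",get_grip_width()*88,get_ft_force()-f0,get_tcp_pos())
go(A+.045*up,ML,True,.06); wait(.3); print(get_ft_force()-f0,get_grip_width()*88)
go(A+.15*up,ML,True,.2)
MC=tool(o[1],0,o[2]); go(S+.12*up,MC); go(S+.025*up,MC,True,.12); wait(.2)
print(get_time(),get_tcp_pos(),get_grip_width()*88)
t=snap("ft","top");s=snap("fs","scene");w=snap("fw")
cv2.imwrite("pics/K.png",cv2.hconcat([cv2.vconcat([crop(w,180,0,200,150,2,20),crop(s,170,130,100,75,4)]),cv2.copyMakeBorder(crop(t,360,205,90,75,4),0,300,0,0,0)]))
```

```text
23.2167
(np.float64(4.104673194699821), 96.28, 1) [-0.5493  0.446   1.7027 -0.      0.993   2.4827] [-0.5493  0.6615  1.7617 -0.      0.7184  2.4827]
(np.float64(0.9630805411100278), 96.28, -1) [-0.5493  0.446   1.7027 -0.      0.993  -0.6589] [-0.5493  0.6615  1.7617 -0.      0.7184 -0.6589]
(np.float64(0.9630805411100278), -83.72, 1) [-0.5493  0.446   1.7027 -0.      0.993  -0.6589] [-0.5493  0.6615  1.7617 -0.      0.7184 -0.6589]
(np.float64(4.104673194699821), -83.72, -1) [-0.5493  0.446   1.7027 -0.      0.993   2.4827] [-0.5493  0.6615  1.7617 -0.      0.7184  2.4827]
w 21.687992969642114 [ 0.7587 -0.6087  0.6711] [0.5416 0.0261 0.0336]
[ 0.4971  0.194  -0.3749] 21.625280763349576
29.2917 [ 0.5242 -0.3069  0.0569] 21.78405494931413
```

View pics/K.png

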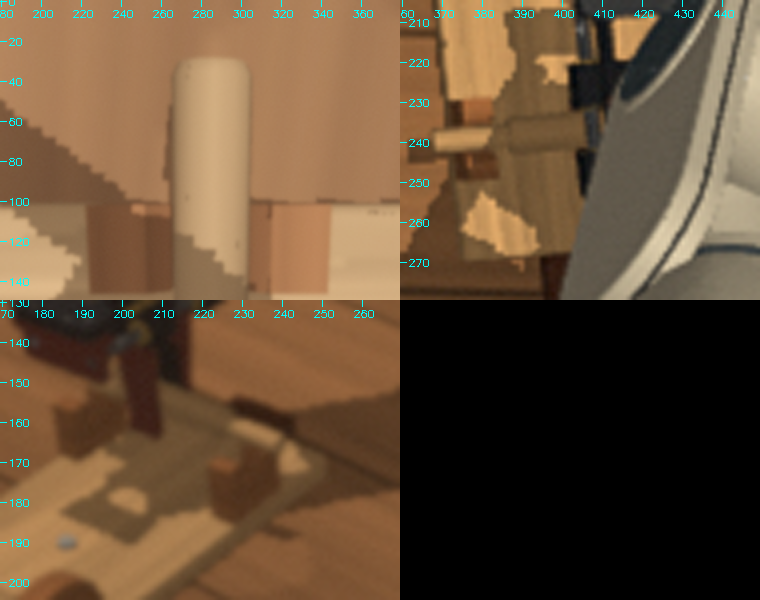

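In K the axle is over the saddles. Its tip is at wrist (286,29), and the +y saddle spans columns 222–345 with its outer top edge at about row 101. I compute the axial and lateral offsets of axle to saddle from these, since this was my last viewable picture.

Run:
```python
from h import *
k=load("fw"); im=cv2.imread("pics/fw.png").astype(int)
S=np.array([.5237,-.3066,0]); a=np.radians(6.28); X=np.array([np.cos(a),np.sin(a),0]); Y=np.array([-X[1],X[0],0])
lum=im.sum(2)
g=lambda arr:np.abs(np.gradient(arr.astype(float)))
row=lum[118:128].mean(0); d=np.gradient(row); print("cols",[(i,int(d[i])) for i in range(200,370) if abs(d[i])>18])
row=lum[45:70].mean(0); d=np.gradient(row); print("axle cols",[(i,int(d[i])) for i in range(250,320) if abs(d[i])>18])
col=lum[:,280:292].mean(1); d=np.gradient(col); print("tip rows",[(i,int(d[i])) for i in range(15,60) if abs(d[i])>15])
for c0 in (225,315): 
    col=lum[:,c0:c0+20].mean(1); d=np.gradient(col); print("saddle rows",[(i,int(d[i])) for i in range(80,175) if abs(d[i])>18])
```

```text
cols [(205, -25), (206, -18), (212, -19), (213, -18), (222, -18), (223, -27), (224, -24), (266, 20), (267, 23), (276, 29), (277, 27), (302, -29), (303, -39), (304, -26), (315, 21), (344, 30), (345, 30)]
axle cols [(263, -27), (264, -21), (266, 21), (267, 29), (268, 26), (303, -24), (304, -26)]
tip rows [(28, 24), (29, 23)]
saddle rows [(146, 28), (147, 28)]
saddle rows [(99, -18), (100, -24), (102, 21), (103, 19), (145, 18), (146, 35), (147, 35), (155, -22)]
```

Run:
```python
from h import *
k=load("fw"); S=np.array([.5237,-.3066,0]); a=np.radians(6.28); X=np.array([np.cos(a),np.sin(a),0]); Y=np.array([-X[1],X[0],0])
def q(uv,z): p=at_z(k,uv,z)-S; return np.array([p@X,p@Y])*1e3
print("outer L/R",q((223,120),.059),q((344.5,120),.059),"outer edge y",q((330,101),.059),"inner",q((235,146.5),.059),q((330,146.5),.059))
print("axle L/R",q((267,57),.075),q((303.5,57),.075),"tip",q((286,28.5),.082))
```

```text
outer L/R [-24.6916  68.2701] [25.1433 68.2734] outer edge y [18.9421 75.7628] inner [-20.1677  57.4753] [19.5593 57.4762]
axle L/R [-5.6466 90.7556] [ 7.2339 90.7578] tip [ 1.0216 98.8012]
```

Relative to the saddle the axle is +0.6 mm across and -0.8 mm axially, well inside the play. I trim half a millimetre each way and lower by feel.

Run:
```python
from h import *
up=np.array([0,0,1]); o=np.load("opt.npy"); MC=tool(o[1],0,o[2]); a=np.radians(6.28); X=np.array([np.cos(a),np.sin(a),0]); Y=np.array([-X[1],X[0],0])
S=np.array([.5237,-.3066,.050])-.0005*X+.0005*Y
go(S+.014*up,MC,True,.05); wait(.15); f0=get_ft_force()
r=go(S-.003*up,MC,True,.02,until_force=3); p=get_tcp_pos(); print(r,"grasp z",p[2]+.019,p,get_ft_force()-f0,get_ft_torque(),get_time())
```

```text
True grasp z 0.04999379078086512 [ 0.523  -0.3061  0.031 ] [-0.0481  0.8585  7.0959] [-0.0475  0.0979 -0.0509] 30.6333
```

Contact came at 50.0 mm, exactly the seated height, with almost no moment, so both ends are down. I release, back off and check numerically.

Run:
```python
from h import *
up=np.array([0,0,1]); o=np.load("opt.npy"); MC=tool(o[1],0,o[2])
command_gripper(.45); wait(.3); print(get_grip_width()*88,get_ft_force())
p=get_tcp_pos(); movel(p+.13*up,v=.15)
# check from above with the saddle line across the picture
M=tool(6.3,0,1); S=np.array([.5237,-.3066,.050])
go(aim(S,M,.20,(-.01,0)),M,gp=False); wait(.2); im=snap("fin"); k=load("fin"); print(get_time(),get_tcp_pos())
a=np.radians(6.28); X=np.array([np.cos(a),np.sin(a),0]); Y=np.array([-X[1],X[0],0])
lum=im.astype(int).sum(2)
# sample brightness along lines in the seat frame: across (x) at several y, at top of barrel/journal heights, and along y
def prof(P): 
    uv=proj(k,P).astype(np.float32); return cv2.remap(lum.astype(np.float32),uv[:,0],uv[:,1],cv2.INTER_LINEAR).ravel()
xs=np.arange(-25,25.1,.5)/1e3
for y in (-90,-45,-25,25,45,90):
    z=.05
    b=np.mean([prof(S*[1,1,0]+xs[:,None]*X+(y+j)/1e3*Y+z*up) for j in (-3,-1.5,0,1.5,3)],0); d=np.gradient(b)
    i=np.argsort(-abs(d))[:6]; print("y",y,sorted([(float(xs[m]*1e3),int(d[m])) for m in i]))
ys=np.arange(-115,115.1,.5)/1e3
b=np.mean([prof(S*[1,1,0]+ys[:,None]*Y+x*X+.057*up) for x in (-.002,0,.002)],0); d=np.gradient(b)
print("tips",[(float(ys[m]*1e3),int(d[m])) for m in np.argsort(-abs(d))[:10]])
b=np.mean([prof(S*[1,1,0]+ys[:,None]*Y+x*X+.057*up) for x in (-.009,.009)],0); d=np.gradient(b)
print("off-axis",[(float(ys[m]*1e3),int(d[m])) for m in np.argsort(-abs(d))[:14]])
```

```text
39.56841861313835 [-0.2944 -0.3145  0.3744]
34.125 [ 0.4988 -0.3045  0.1999]
y -90 [(-6.0, 14), (-5.5, 14), (-5.0, 14), (5.0, -16), (5.5, -16), (6.0, -15)]
y -45 [(-9.5, 14), (11.0, 16), (11.5, 16), (24.0, -27), (24.5, -40), (25.0, -40)]
y -25 [(-4.5, 21), (-4.0, 25), (-3.5, 25), (-3.0, 21), (11.0, 19), (11.5, 19)]
y 25 [(10.0, 18), (10.5, 31), (11.0, 34), (11.5, 32), (12.0, 24), (12.5, 16)]
y 45 [(-11.5, -11), (5.0, 12), (5.5, 12), (11.0, 15), (11.5, 17), (12.0, 14)]
y 90 [(-5.5, 14), (-5.0, 16), (-4.5, 14), (6.0, -12), (6.5, -13), (7.0, -12)]
tips [(46.5, 23), (47.0, 23), (46.0, 18), (-99.5, 17), (99.5, -17), (47.5, 17), (99.0, -16), (-100.0, 16), (-99.0, 15), (9.5, -15)]
off-axis [(-51.5, 20), (-52.0, 18), (-51.0, 18), (-54.5, 16), (51.5, -16), (-54.0, 16), (-53.5, 14), (51.0, -14), (-52.5, 14), (-55.0, 14), (-58.0, -13), (57.5, 13), (52.0, -13), (57.0, 13)]
```

The axle's journals read centred at x = 0.0 and +0.75 mm, and the tips at -99.5 and +99.3 mm. It is seated, aligned and free, so I hand in.

```bash
python3 -c "
from station import *
job_done(); print(get_time())"
```

```text
the job is handed in; nothing more can be done
the job is handed in; nothing more can be done
```

The axle is seated in the cart's two empty saddles, let go, and the job is handed in. The last clock reading was 34.1 s of the allowed 58 s.

- **What I did:** I gripped the axle by its upper journal with the tool horizontal, coming from the side away from the pink look-alikes. I laid it by feel in the V-block cradle (contact at 52.2 mm against 52.6 mm expected) and let go. Then I took it across the middle of the barrel, lifted it out and lowered it by feel into the saddles.
- **Last checks:**
  - Contact in the saddles came at 50.0 mm, the seated height, with almost no moment.
  - The wrist view after release put the tips at -99.5 and +99.3 mm from the seat point.
  - In the same view the journals were centred across the slots at 0.0 and +0.75 mm, about 0.004 rad of tilt.
  - The gripper was well clear when I handed in.
- **What disagreed:**
  - Before the second grasp, the wrist camera put the axle's middle about 1.4 mm off along the groove where the arm's own position said 0. I used -0.5 mm.
  - The top and wrist cameras differed by 1 mm on the saddles' position along the axle.
  - A check just above the saddles led to a 0.5 mm trim in both directions.
- **Not checked at the end:** I had used all 12 pictures, so the final checks were numbers only. I did not look again at the dowel, the wheels or the chisel. No unexpected force showed at the points where I read it.

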